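# Put the dusting brush away in the touch-latch drawer

## Task

Press in the front of the shut drawer of the white accessory box so that it springs open, then stand the round dusting brush head upright on its bristles in the drawer and let go of it. Push the drawer shut and fully in until it latches and stays shut with the brush inside, and leave the other things where they are.

Things in the scene. Friction and masses are not known exactly. Their poses are not given: they have to be found in the camera images.
- unit: the white plastic accessory box, 240 mm deep (x) x 220 mm wide (y) x 106 mm high, fixed to the table; origin under its centre, its x axis points from the drawer front to the back, so the drawer opens along -x; the open mouth plane is at x = -120 mm and the roof covers all behind it
- drawer (a joint): how far the drawer is out, m: 0 = latched, 0.100 = fully open (stop). Push-push latch; a spring drives the drawer out (3.5 N shut, 2 N open). Pressed from 0 to -0.010 or beyond (hard stop -0.012) and let go, it opens to 0.100, following what pressed it. From fully open, pushed to -0.009 or beyond (stops near -0.0105) and let go, it latches at 0; pushed less it comes out again
- drawer_front (a point): centre of the outer face of the drawer front (200 mm wide, 86 mm high, 20 mm thick, no handle), 53 mm above the table; when latched this face stands 16 mm proud of the box's mouth. About 5 N presses it in when moving slowly, up to its stop; free, it springs out in about 1 s. Moves with the drawer; axes as the box
- drawer_floor (a point): point on the drawer's floor (14 mm above the table), middle of the part that is clear of the box when open, 48 mm behind the inside of the front. Inside, the drawer is 106 mm long in x (96 clear when open, -48 to +48 from here), 182 mm wide; side walls end 54, front 96 mm above the table; the mouth passes things up to 98 mm. Moves with the drawer; axes as the box
- brush_center (a point): the round dusting brush head, 66 mm high, about 80 g (varies), standing on its bristles: point on its axis half-way up (33 mm above the bristle tips), z along its axis, neck up. Grey bristle ring 60 mm across for the lowest 20 mm, black plastic disc 62 mm across up to 32 mm, then a round upright neck 32 mm across from 32 mm to 66 mm, which is the part to grip
- nozzle: bystander: upholstery nozzle, black plastic, a flat 110 x 45 x 22 mm head with a round 32 mm neck on top, 70 mm high in all
- filter: bystander: cylindrical pleated filter cartridge, 68 mm across, 65 mm high, black end caps, pale sides, no neck
- crevice: bystander: crevice tool, flat black plastic, lying, about 255 mm long and 34 mm wide, its x axis along its length
- bags: bystander: cardboard box of dust bags 130 x 160 x 35 mm, lying on the rear part of the accessory box's top (its top is 141 mm above the table)
There are look-alikes about, which are no part of the job. What is shaped like the part that bears brush_center but purple or yellow is not meant.

How it is judged:
On the way, in this order (a step that is already met when the one before it is completed fails the run):
1. the drawer has sprung open (value of joint drawer above 0.09 m), for 0.2 s.
2. the brush stands upright in the open drawer, let go (x of brush_center in the frame of drawer_floor between -0.025 and 0.035 m and y of brush_center in the frame of drawer_floor between -0.07 and 0.07 m and z of brush_center in the frame of drawer_floor between 0.027 and 0.039 m and angle between brush_center's own z axis and vertical below 0.15 rad and value of joint drawer above 0.06 m and contact force between the fingers and brush below 0.05 N), for 0.2 s.
At the end, for the whole second after the job is handed in: The drawer stays latched shut by itself (within 3 mm of its latched position) with the brush head inside, standing upright on the drawer floor (within 0.15 rad of vertical) and at rest (x of brush_center in the frame of drawer_floor between -0.025 and 0.035 m and y of brush_center in the frame of drawer_floor between -0.07 and 0.07 m and z of brush_center in the frame of drawer_floor between 0.027 and 0.039 m and angle between brush_center's own z axis and vertical below 0.15 rad and value of joint drawer between -0.003 and 0.003 m and linear speed of brush below 0.02 m/s); the robot touches nothing.
It fails at once if another thing was shoved more than 30 mm (distance of any of nozzle, filter, crevice, bags from where it was at the start of the episode above 0.03 m).
It also fails if it takes over 72 s, if anything falls off the work surface, if the arm or the gripper's body presses on something with over 40 N, if the wrist force passes 120 N, or if a joint passes its speed limit or range.

## Robot

A 6-joint arm with a two-finger parallel gripper is mounted at the origin on the work surface. World frame = base frame: x ahead of the robot, y to its left, z up, the work surface at z = 0. Lengths are in m, angles in rad, forces in N, time in s.
With the tool pointing down it reaches from about 0.35 to 0.775 m from the base axis. Payload 5.5 kg.
Tool frame: the origin (TCP) lies at the very end of the fingers, on their centre line; the grasp point (between the pads) lies 19 mm behind it; z points along the fingers, y is the line along which they close (so a half turn about z gives the same grasp; the last joint's range is limited). The gripper opens to 85 mm and grips with 20 to 120 N. Pads are 22 mm wide; open, the fingers measure 114 mm over their backs; the gripper's body (76 mm by 85 mm) begins 54 mm behind the grasp point. The pads swing forward as they close: fully open they stand 13 mm farther back than shut.
Start: joints at [-0.14, 0.313, 0.046, 1.304, 0, 1.431], TCP at [0.575, -0, 0.231] pointing down, gripper open.
Joint ranges: [-2.76, 2.76], [-0.86, 1.69], [-1.03, 1.26], [-2.2, 2.34], [-1.47, 1.5], [-3.14, 3.14]. Speed limits (rad/s): [2.57, 2.57, 3.14, 3.14, 3.14, 3.14].

## Interface

Orientations are given as a unit quaternion [w, x, y, z].
In Python, from workcell import get_state, read_camera, calibration, hand_in gives the robot as it stands.
- The arm moves only by the tool drive_tool, never from a script. Its argument "deltas" is a list that holds one entry, the list of rows, each a list of 7 numbers: the closure in counts, from 0 (fully open) to 255 (shut), then the shift along the tool's x, y, z in m, then the turn, a rotation vector about the tool's x, y, z in degrees. A call has 1 to 12 rows; each row is the pose to reach, as a shift and turn from the pose commanded when the call began, along the tool's axes at that moment; what a row does not reach only later rows make up. A row lasts 1/8 s, in which the tool goes at most 62.5 mm and 10.7 degrees, less where a joint would pass 70% of its speed; a pose out of reach is approached as far as the arm can. A call with a gripper value outside its range is refused whole. The fingers move at their own pace and stop on an object; "newtons" is the grip in N (left out, the last holds). Time passes only in rows, so rows that repeat a pose let the fingers close. It gives the time, the measured TCP pose, the force, the opening and the grip force at its end, in the units of the state.
- get_state(): the state, without advancing time (a new reading comes with each control period).
- read_camera(name): name is "scene" or "side" or "wrist"; returns (picture, depth): 384x512x3 uint8, red, green, blue; 384x512 float32, m along the optical axis (not along the pixel's ray), 0 where there is no reading.
- calibration(name): a dict with "mtx" (3x3 intrinsics, pixels), "world_from_camera" (4x4, takes a point from camera to world coordinates). Camera axes: x right, y up, looking along -z (the intrinsics and any distortion apply to the point x, -y, -z); pixel columns grow to the right and rows downward; lengths in m; the calibration is good to about 2 mm. A picture is of the moment at which its call begins: read the wrist's pose just before it. calibration takes no time and is no camera call; for the wrist camera it gives the pose at the moment of the call.
- hand_in(): hands the job in; it is judged then, once.
The state is a dict: "clock": time; "joint_pos": joint angles; "qvel": joint speeds; "tau": joint torques, N m; "tcp_pos": TCP position; "orientation": TCP orientation; "wrist_force": force on the tool from outside, world axes, zero at the start; "ft_torque": the same for the moment, N m; "finger_gap": finger opening in m; "grip_force": force on a finger pad.
Only numpy, scipy, OpenCV 4.12 (cv2) and the standard library are available. Lean on these libraries where they do the work, as an engineer would, in place of code of your own. Each camera call takes 0.05 s, during which the arm holds its last target. There are 200 camera calls.

## Working session

There is one attempt and no reset: what is moved stays moved. The work goes in short steps, Python scripts to look and compute and a tool call to move; the robot and the scene stay as the last step left them, time stands still between calls to the robot, and variables do not carry over. Pictures are saved under pics/ and viewed, at most 10 in all, crops included, and the job is handed in when it is done.

Besides the shell and the picture viewer there is one more tool, called by a JSON object that holds its "fn" and its "kwargs", one argument or row to a line. drive_tool: Moves the arm, as the interface text tells. Its arguments: {"type":"object","properties":{"deltas":{"type":"array","items":{"type":"array","items":{"type":"array","items":{"type":"number"}}}},"newtons":{"type":"number"}},"required":["deltas"]}

```bash
mkdir -p pics; cat > h.py <<'E'
import numpy as np, cv2
from workcell import *
def look(n):
    c=calibration(n); p,d=read_camera(n); np.savez(f'/tmp/{n}.npz',p=p,d=d,K=c['mtx'],T=c['world_from_camera']); return p,d
def world(n):
    z=np.load(f'/tmp/{n}.npz'); d=z['d'];K=z['K']
    v,u=np.mgrid[:384,:512]
    P=np.stack([(u-K[0,2])/K[0,0]*d,-(v-K[1,2])/K[1,1]*d,-d,np.ones_like(d)],-1)@z['T'].T
    W=P[...,:3]; W[d==0]=np.nan; return W
E
python3 - <<'E'
from h import *
a=look('scene')[0];b=look('side')[0]
print(calibration('scene').keys())
cv2.imwrite('pics/scene.png',cv2.resize(a[...,::-1],(768,576)));cv2.imwrite('pics/side.png',cv2.resize(b[...,::-1],(768,576)))
s=get_state();print(s['tcp_pos'],s['orientation'],s['wrist_force'])
E
```

```text
dict_keys(['mtx', 'world_from_camera'])
[5.74539886e-01 1.92093083e-05 2.30464836e-01] [-6.63866546e-04  7.07112849e-01  7.07100201e-01 -5.32221237e-04] [ 0.32791526 -0.02849615 -0.05882647]
```

View pics/scene.png

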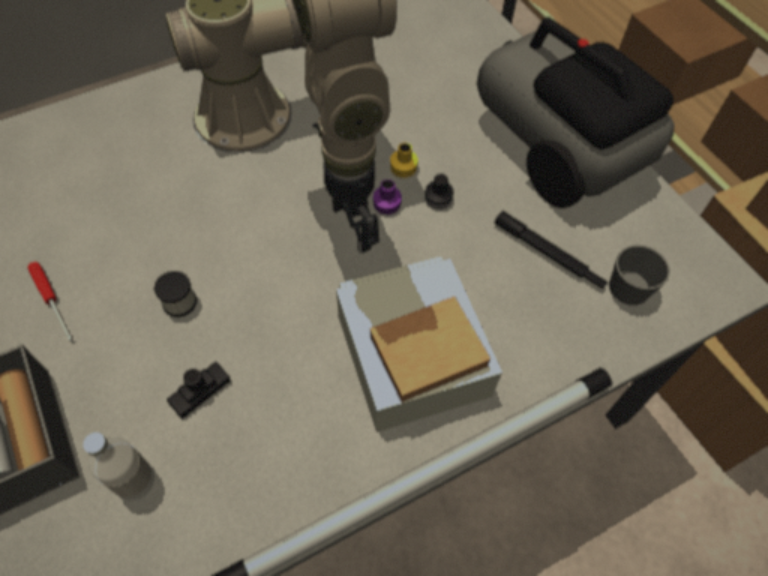

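View pics/side.png

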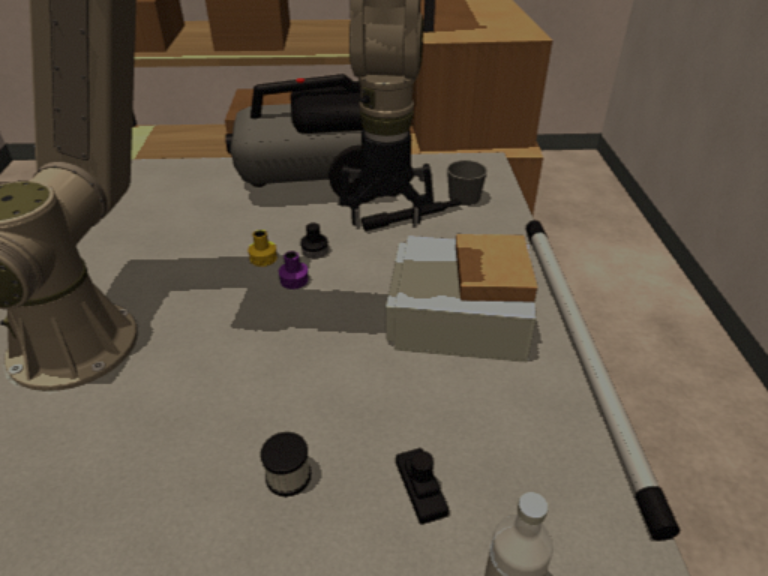

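Candidates in the scene view (768-wide pixels) are the black brush (439,190), the purple look-alike (387,197), the yellow one (404,158) and the nozzle neck (193,380). The description fits the black one at (439,190). The box's front faces the robot, with its top edge running from about (340,290) to (450,262).

```bash
python3 - <<'E'
from h import *
for n,(u,v) in dict(scene=(293,127),side=(209,160)).items():
    W=world(n);p=np.load(f'/tmp/{n}.npz')['p']
    print(n)
    R=W[v-22:v+22,u-22:u+22].reshape(-1,3); C=p[v-22:v+22,u-22:u+22].reshape(-1,3).astype(int)
    ctr=W[v,u];print('pix',ctr)
    m=(C.max(1)<75)&(R[:,2]>0.008)&(np.hypot(*(R[:,:2]-ctr[:2]).T)<.06)
    Q=R[m];print(len(Q),Q.max(0),Q.min(0))
    for a,b in((.058,.08),(.02,.036)):
        q=Q[(Q[:,2]>a)&(Q[:,2]<b)]
        if len(q):print(a,len(q),q.min(0),q.max(0),(q.min(0)+q.max(0))/2)
# box roof
W=world('scene');p=np.load('/tmp/scene.npz')['p']
m=(abs(W[...,2]-.106)<.006)&(W[...,0]>.4)&(W[...,0]<1.1)&(abs(W[...,1])<.4)
n,l,st,_=cv2.connectedComponentsWithStats(m.astype(np.uint8));i=1+st[1:,4].argmax()
q=W[l==i];print('roof',len(q),np.median(q[:,2]));r=cv2.minAreaRect(q[:,:2].astype(np.float32));print(r,cv2.boxPoints(r))
m=(abs(W[...,2]-.141)<.006)&(W[...,0]>.4)&(W[...,0]<1.1)&(abs(W[...,1])<.4)
q=W[m];r=cv2.minAreaRect(q[:,:2].astype(np.float32));print('bags',r,cv2.boxPoints(r))
m=(abs(W[...,2]-.055)<.035)&(W[...,0]>.4)&(W[...,0]<1.1)&(abs(W[...,1])<.4)
for n in('scene','side'):
    W=world(n)
    m=(W[...,2]>.03)&(W[...,2]<.15)&(W[...,0]>.5)&(W[...,0]<1.1)&(abs(W[...,1]+.05)<.3)
    im=np.zeros((400,600,3),np.uint8)
    # topdown print of dx edges
    q=W[m]; 
    for y in np.arange(-.2,.2,.02):
        s=q[abs(q[:,1]-y)<.004]
        if len(s):print(n,round(y,2),s[s[:,0].argsort()[:3]].round(3).tolist())
p=np.load('/tmp/scene.npz')['p'][85:210,235:360];cv2.imwrite('pics/crop.png',cv2.resize(p[...,::-1],(600,600)))
E
```

```text
scene
pix [0.44292351 0.27051974 0.04871984]
302 [0.46105421 0.30662436 0.07240245] [0.40114077 0.24936601 0.00802156]
0.058 67 [0.41670167 0.26307411 0.05806979] [0.44446821 0.29356234 0.07240245] [0.43058494 0.27831823 0.06523612]
0.02 154 [0.40114077 0.24936601 0.02030432] [0.46105421 0.30662436 0.03587264] [0.43109749 0.27799518 0.02808848]
side
pix [0.42905204 0.26376855 0.03751211]
289 [0.45746822 0.29921188 0.06775263] [0.39821357 0.24445115 0.00803567]
0.058 52 [0.41397325 0.25976068 0.05809031] [0.44064085 0.2869587  0.06775263] [0.42730705 0.27335969 0.06292147]
0.02 137 [0.39821357 0.24569205 0.02012764] [0.45746822 0.29921188 0.03587517] [0.4278409  0.27245196 0.02800141]
roof 3653 0.10687360914561728
((0.7198721170425415, 0.04792053997516632), (0.22126281261444092, 0.252165287733078), 79.87660217285156) [[ 0.5763068  -0.03882711]
 [ 0.82454634 -0.08314989]
 [ 0.8634374   0.1346682 ]
 [ 0.6151979   0.17899096]]
bags ((0.7720008492469788, 0.04218372702598572), (0.16011346876621246, 0.13198979198932648), 85.17144012451172) [[ 0.69950145 -0.0320338 ]
 [ 0.8310228  -0.0431439
[... 2619 characters left out ...]
 [[0.583, 0.02, 0.095], [0.585, 0.017, 0.093], [0.585, 0.019, 0.095]]
side 0.04 [[0.587, 0.04, 0.092], [0.587, 0.044, 0.093], [0.589, 0.036, 0.095]]
side 0.06 [[0.59, 0.057, 0.093], [0.59, 0.058, 0.096], [0.591, 0.062, 0.096]]
side 0.08 [[0.594, 0.078, 0.095], [0.594, 0.08, 0.097], [0.597, 0.082, 0.095]]
side 0.1 [[0.598, 0.096, 0.095], [0.599, 0.103, 0.093], [0.601, 0.099, 0.096]]
side 0.12 [[0.6, 0.12, 0.092], [0.602, 0.117, 0.094], [0.602, 0.119, 0.096]]
side 0.14 [[0.604, 0.137, 0.094], [0.604, 0.141, 0.095], [0.607, 0.14, 0.095]]
side 0.16 [[0.608, 0.158, 0.094], [0.608, 0.158, 0.097], [0.611, 0.157, 0.094]]
side 0.18 [[0.914, 0.181, 0.033], [0.919, 0.176, 0.033], [0.921, 0.181, 0.033]]
```

View pics/crop.png

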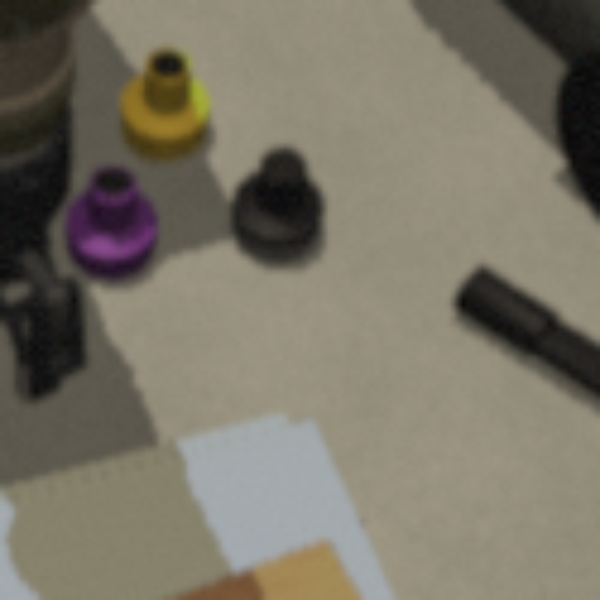

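The crop confirms the black brush, its neck at (283,190); the purple one stands at (112,220) and the yellow at (165,105). The box is yawed -10.1 deg with its front face centre near (0.593, 0.0705).

I'll turn the tool -80 deg about z, close it, go in front of the drawer and lower it. Meanwhile I'll compute the positions of the look-alikes.

{"fn": "drive_tool", "kwargs": {
  "deltas": [
    [[255, 0.078, -0.026, 0, 0, 0, -79.9], [255, 0.078, -0.026, 0, 0, 0, -79.9], [255, 0.078, -0.026, 0, 0, 0, -79.9], [255, 0.078, -0.026, 0, 0, 0, -79.9], [255, 0.078, -0.026, 0, 0, 0, -79.9], [255, 0.078, -0.026, 0, 0, 0, -79.9], [255, 0.078, -0.026, 0, 0, 0, -79.9], [255, 0.078, -0.026, 0, 0, 0, -79.9], [255, 0.078, -0.026, 0.06, 0, 0, -79.9], [255, 0.078, -0.026, 0.12, 0, 0, -79.9], [255, 0.078, -0.026, 0.18, 0, 0, -79.9], [255, 0.078, -0.026, 0.18, 0, 0, -79.9]]
  ],
  "newtons": 40
}}

```text
clock: 1.6
tcp_pos: [0.5439, 0.078, 0.0467]
orientation: [-0.006, 0.088, 0.996, -0.0]
wrist_force: [-0.6, 0.5, -0.5]
finger_gap: 0.0004
grip_force: 0.0
```

```bash
python3 - <<'E'
from h import *
W=world('scene')
for n,(u,v) in dict(purple=(258,131),yellow=(269,105)).items():
    R=W[v-16:v+16,u-16:u+16].reshape(-1,3);R=R[(R[:,2]>.015)&(R[:,2]<.08)]
    R=R[np.hypot(*(R[:,:2]-W[v,u,:2]).T)<.05];print(n,R.min(0),R.max(0),(R.min(0)+R.max(0))/2)
s=get_state();print(s['joint_pos'],s['tcp_pos'],s['orientation'],s['wrist_force'])
E
```

```text
purple [0.36071912 0.14396307 0.01541568] [0.42245055 0.20447903 0.07251108] [0.39158484 0.17422105 0.04396338]
yellow [0.28599524 0.22432545 0.01629889] [0.34987587 0.2864261  0.07154857] [0.31793555 0.25537578 0.04392373]
[-3.71991812e-03  3.98481351e-01 -3.08618442e-01  8.75148371e-01
  4.68206251e-06  1.72588808e-01] [0.54387772 0.07797877 0.0466508 ] [-5.70568635e-03  8.80388003e-02  9.96100589e-01 -4.80555215e-04] [-0.59182617  0.45645191 -0.48322585]
```

{"fn": "drive_tool", "kwargs": {
  "deltas": [
    [[255, -0.015, 0, 0, 0, 0, 0], [255, -0.028, 0, 0, 0, 0, 0], [255, -0.033, 0, 0, 0, 0, 0], [255, -0.036, 0, 0, 0, 0, 0], [255, -0.038, 0, 0, 0, 0, 0], [255, -0.04, 0, 0, 0, 0, 0], [255, -0.042, 0, 0, 0, 0, 0], [255, -0.044, 0, 0, 0, 0, 0]]
  ]
}}

```text
clock: 2.6
tcp_pos: [0.5892, 0.0708, 0.0506]
orientation: [-0.003, 0.088, 0.996, 0.0]
wrist_force: [-13.0, 3.1, 5.0]
finger_gap: 0.0004
grip_force: 0.0
```

{"fn": "drive_tool", "kwargs": {
  "deltas": [
    [[255, -0.001, 0, 0, 0, 0, 0], [255, -0.002, 0, 0, 0, 0, 0], [255, -0.002, 0, 0, 0, 0, 0]]
  ]
}}

```text
clock: 2.98
tcp_pos: [0.589, 0.0708, 0.0501]
orientation: [-0.005, 0.088, 0.996, 0.0]
wrist_force: [-15.5, 3.2, 6.4]
finger_gap: -0.0003
grip_force: 0.0
```

The drawer is on its hard stop: the force rises without further travel. I'll back off smoothly so it springs out.

{"fn": "drive_tool", "kwargs": {
  "deltas": [
    [[255, 0.02, 0, 0, 0, 0, 0], [255, 0.05, 0, 0, 0, 0, 0], [255, 0.08, 0, 0, 0, 0, 0], [255, 0.11, 0, 0, 0, 0, 0], [255, 0.135, 0, 0, 0, 0, 0], [255, 0.135, 0, -0.05, 0, 0, 0], [0, 0.135, 0, -0.1, 0, 0, 0], [0, 0.135, 0, -0.15, 0, 0, 0], [0, 0.135, 0, -0.2, 0, 0, 0], [0, 0.135, 0, -0.2, 0, 0, 0], [0, 0.135, 0, -0.2, 0, 0, 0]]
  ]
}}

```text
clock: 4.35
tcp_pos: [0.4623, 0.0935, 0.2513]
orientation: [0.001, 0.088, 0.996, 0.0]
wrist_force: [-0.1, -0.1, -0.4]
finger_gap: 0.0852
grip_force: 0.0
```

```bash
python3 - <<'E'
from h import *
look('scene');look('side');a=look('wrist')[0]
cv2.imwrite('pics/w1.png',a[...,::-1])
for n in('scene','side'):
    W=world(n);o=np.array([.593,.0705]);bx=np.array([.9845,-.1754]);by=np.array([.1754,.9845])
    X=(W[...,:2]-o)@bx;Y=(W[...,:2]-o)@by
    m=(X>-.14)&(X<-.04)&(abs(Y)<.12)&(W[...,2]>.08)&(W[...,2]<.105);print(n,'front',m.sum(),np.percentile(X[m],[1,50,99]) if m.any() else 0,np.percentile(Y[m],[1,99])if m.any() else 0)
s=get_state();print(s['tcp_pos'],s['orientation'],s['joint_pos'])
E
```

```text
scene front 587 [-0.10245807 -0.08708493 -0.08086357] [-0.09811292  0.09754471]
side front 381 [-0.1009684  -0.0891627  -0.08100926] [-0.10236626  0.09271301]
[0.46092703 0.09349061 0.24995602] [-9.55402315e-04  8.80847372e-02  9.96112512e-01 -1.69567553e-04] [ 2.92593086e-02  1.06596943e-01 -1.69415157e-01  1.29672161e+00
 -1.12873989e-04  2.05657589e-01]
```

View pics/w1.png

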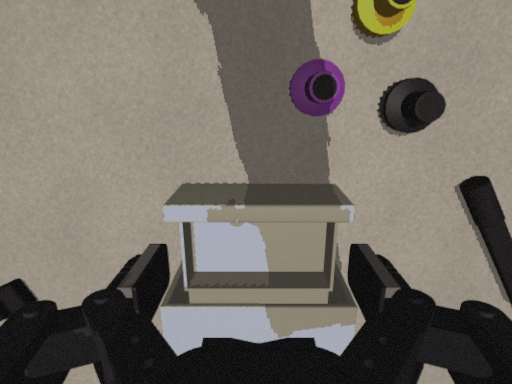

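The drawer is open about 100 mm. The wrist view shows the brush at (425,105), purple at (320,88), yellow at (385,10) and the crevice tool at (490,230). I'll measure the brush from this view.

```bash
python3 - <<'E'
from h import *
W=world('wrist')
R=W[70:140,370:455].reshape(-1,3)
for a,b in((.058,.075),(.02,.036)):
    q=R[(R[:,2]>a)&(R[:,2]<b)&(np.hypot(R[:,0]-.43,R[:,1]-.276)<.045)];print(len(q),q.min(0),q.max(0),(q.min(0)+q.max(0))/2,np.median(q,0))
q=W[170:300,460:512].reshape(-1,3);q=q[q[:,2]>.012];print('crev ymin',q[q[:,1].argmin()])
# drawer inside from wrist
o=np.array([.593,.0705]);bx=np.array([.9845,-.1754]);by=np.array([.1754,.9845])
X=(W[...,:2]-o)@bx;Y=(W[...,:2]-o)@by;Z=W[...,2]
m=(abs(Z-.014)<.006)&(X>-.08)&(X<.03)&(abs(Y)<.095);print('floor',m.sum(),np.median(Z[m]),np.percentile(X[m],[1,99]),np.percentile(Y[m],[1,99]))
m=(abs(Z-.096)<.006)&(X<-.05)&(X>-.13)&(abs(Y)<.13);print('fronttop',np.percentile(X[m],[1,99]),np.percentile(Y[m],[1,99]))
s=get_state();p=s['tcp_pos'];tx=np.array([-bx[0],-bx[1]])
d=np.array([.4295,.2755])-p[:2];print('to brush tool x,y',d@-bx,d@by,'z',p[2]-.036)
E
```

```text
866 [0.41402002 0.26287045 0.05804256] [0.4450455  0.29475127 0.06972544] [0.42953276 0.27881086 0.063884  ] [0.42902045 0.27697266 0.06695157]
1460 [0.3991427  0.24817488 0.02017587] [0.4603801  0.30882862 0.03587179] [0.4297614  0.27850175 0.02802383] [0.42270696 0.26672956 0.03044639]
crev ymin [0.54593998 0.34251009 0.01607439]
floor 6862 0.01482976624886495 [-0.04613056  0.02786946] [-0.09015719  0.09076709]
fronttop [-0.10095076 -0.08153322] [-0.09659649  0.096997  ]
to brush tool x,y 0.0628643594495045 0.17367593967453904 z 0.21395602063435504
```

{"fn": "drive_tool", "kwargs": {
  "deltas": [
    [[70, 0.02, 0.05, 0, 0, 0, 0], [70, 0.04, 0.1, 0, 0, 0, 0], [70, 0.063, 0.15, 0, 0, 0, 0], [70, 0.063, 0.177, 0.02, 0, 0, 0], [70, 0.063, 0.177, 0.06, 0, 0, 0], [70, 0.063, 0.177, 0.1, 0, 0, 0], [70, 0.063, 0.177, 0.14, 0, 0, 0], [70, 0.063, 0.177, 0.14, 0, 0, 0], [70, 0.063, 0.177, 0.14, 0, 0, 0]]
  ]
}}

```text
clock: 5.62
tcp_pos: [0.4308, 0.279, 0.112]
orientation: [0.0, 0.088, 0.996, 0.0]
wrist_force: [-0.2, 0.9, -0.0]
finger_gap: 0.0621
grip_force: 0.0
```

```bash
python3 - <<'E'
from h import *
a=look('wrist')[0]
cv2.imwrite('pics/w2.png',a[...,::-1])
W=world('wrist');R=W.reshape(-1,3)
for a,b in((.058,.075),(.02,.036)):
    q=R[(R[:,2]>a)&(R[:,2]<b)&(np.hypot(R[:,0]-.43,R[:,1]-.276)<.042)];print(len(q),(q.min(0)+q.max(0))/2,q.max(0)-q.min(0))
s=get_state();p=s['tcp_pos'];print(p,s['orientation'],s['finger_gap'])
bx=np.array([.9845,-.1754]);by=np.array([.1754,.9845])
d=np.array([.4296,.2785])-p[:2];print(d@-bx,d@by,p[2]-.036)
E
```

```text
1813 [0.42947155 0.27915723 0.06335823] [0.03148714 0.03174368 0.01069882]
2724 [0.42891539 0.27926451 0.02810133] [0.06014461 0.06113443 0.01569945]
[0.43148267 0.27929731 0.11271857] [9.54119754e-04 8.80720291e-02 9.96113534e-01 4.84273886e-04] 0.06172467140769111
0.0017136375192897293 -0.0011151743737887797 0.07671856577128894
```

View pics/w2.png

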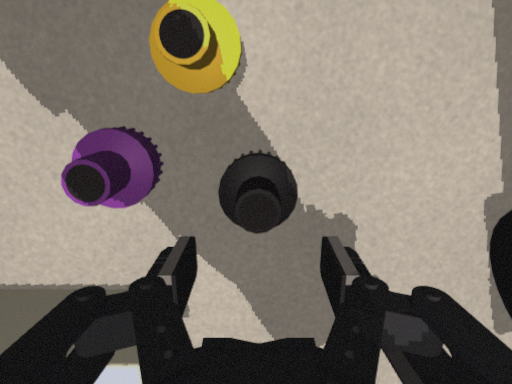

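The brush neck at (258,208) lies midway between the fingers at (185,255) and (335,255). I'll descend and grip.

{"fn": "drive_tool", "kwargs": {
  "deltas": [
    [[70, 0.002, 0, 0.025, 0, 0, 0], [70, 0.002, 0, 0.05, 0, 0, 0], [70, 0.002, 0, 0.07, 0, 0, 0], [70, 0.002, 0, 0.076, 0, 0, 0], [70, 0.002, 0, 0.076, 0, 0, 0], [255, 0.002, 0, 0.076, 0, 0, 0], [255, 0.002, 0, 0.076, 0, 0, 0], [255, 0.002, 0, 0.076, 0, 0, 0], [255, 0.002, 0, 0.076, 0, 0, 0], [255, 0.002, 0, 0.076, 0, 0, 0]]
  ],
  "newtons": 30
}}

```text
clock: 6.92
tcp_pos: [0.4293, 0.2796, 0.0364]
orientation: [0.001, 0.088, 0.996, 0.0]
wrist_force: [-0.6, -0.9, 6.9]
finger_gap: 0.0312
grip_force: 29.5
```

{"fn": "drive_tool", "kwargs": {
  "deltas": [
    [[255, 0, 0, -0.02, 0, 0, 0], [255, 0, 0, -0.06, 0, 0, 0], [255, 0, 0, -0.11, 0, 0, 0], [255, 0, 0, -0.14, 0, 0, 0], [255, -0.03, -0.03, -0.14, 0, 0, 0], [255, -0.06, -0.065, -0.14, 0, 0, 0], [255, -0.095, -0.1, -0.14, 0, 0, 0], [255, -0.13, -0.137, -0.14, 0, 0, 0], [255, -0.155, -0.165, -0.14, 0, 0, 0], [255, -0.168, -0.177, -0.14, 0, 0, 0], [255, -0.168, -0.177, -0.14, 0, 0, 0], [255, -0.168, -0.177, -0.14, 0, 0, 0]]
  ]
}}

```text
clock: 8.43
tcp_pos: [0.562, 0.0766, 0.1752]
orientation: [-0.0, 0.087, 0.996, 0.0]
wrist_force: [0.1, -0.6, -0.7]
finger_gap: 0.0311
grip_force: 30.2
```

```bash
python3 - <<'E'
from h import *
a=look('wrist')[0];b=look('side')[0]
im=np.hstack([a,b[80:336,200:400].repeat(1,0) if 0 else cv2.resize(b[110:302,220:400],(288,384))])
cv2.imwrite('pics/w3.png',im[...,::-1])
W=world('wrist');o=np.array([.593,.0705]);bx=np.array([.9845,-.1754]);by=np.array([.1754,.9845])
X=(W[...,:2]-o)@bx;Y=(W[...,:2]-o)@by;Z=W[...,2]
m=(abs(Z-.096)<.006)&(X<-.05)&(X>-.13)&(abs(Y)<.13);print('fronttop',np.percentile(X[m],[1,99]),np.percentile(Y[m],[1,99]))
s=get_state();p=s['tcp_pos'];print(p,s['finger_gap'],'X,Y',(p[:2]-o)@bx,(p[:2]-o)@by,s['wrist_force'])
E
```

```text
fronttop [-0.10072597 -0.08132015] [-0.09664463  0.09652284]
[0.5620328  0.07679362 0.17535731] 0.031626883541212895 X,Y -0.031591110921304 0.0007644194848840062 [ 0.37375257  0.05750355 -1.19522589]
```

View pics/w3.png

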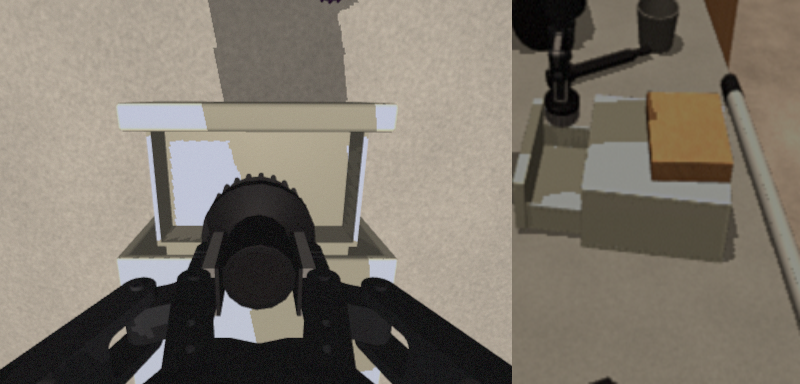

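The brush hangs upright between the pads at (258,250), centred over the open drawer. I'll lower it, slowly at the end.

{"fn": "drive_tool", "kwargs": {
  "deltas": [
    [[255, 0, 0, 0.03, 0, 0, 0], [255, 0, 0, 0.06, 0, 0, 0], [255, 0, 0, 0.09, 0, 0, 0], [255, 0, 0, 0.11, 0, 0, 0], [255, 0, 0, 0.118, 0, 0, 0], [255, 0, 0, 0.121, 0, 0, 0], [255, 0, 0, 0.124, 0, 0, 0], [255, 0, 0, 0.124, 0, 0, 0]]
  ]
}}

```text
clock: 9.52
tcp_pos: [0.5633, 0.0756, 0.0519]
orientation: [0.001, 0.088, 0.996, 0.0]
wrist_force: [0.7, 0.6, -1.1]
finger_gap: 0.0311
grip_force: 30.2
```

{"fn": "drive_tool", "kwargs": {
  "deltas": [
    [[255, 0, 0, 0.001, 0, 0, 0], [255, 0, 0, 0.002, 0, 0, 0], [255, 0, 0, 0.002, 0, 0, 0]]
  ]
}}

```text
clock: 9.9
tcp_pos: [0.5633, 0.0754, 0.0504]
orientation: [0.001, 0.088, 0.996, 0.0]
wrist_force: [-1.4, 0.1, 5.2]
finger_gap: 0.031
grip_force: 30.7
```

In contact (5 N upward). I'll open slowly and wait for 0.2 s clear before rising.

{"fn": "drive_tool", "kwargs": {
  "deltas": [
    [[130, 0, 0, 0, 0, 0, 0], [90, 0, 0, 0, 0, 0, 0], [70, 0, 0, 0, 0, 0, 0], [70, 0, 0, 0, 0, 0, 0], [70, 0, 0, 0, 0, 0, 0], [70, 0, 0, -0.02, 0, 0, 0], [70, 0, 0, -0.06, 0, 0, 0], [70, 0, 0, -0.11, 0, 0, 0], [70, 0, 0, -0.15, 0, 0, 0], [70, 0, 0, -0.15, 0, 0, 0]]
  ]
}}

```text
clock: 11.15
tcp_pos: [0.5652, 0.0756, 0.2033]
orientation: [0.004, 0.088, 0.996, 0.0]
wrist_force: [-0.4, -0.4, -0.7]
finger_gap: 0.062
grip_force: 0.0
```

```bash
python3 - <<'E'
from h import *
look('wrist');o=np.array([.593,.0705]);bx=np.array([.9845,-.1754]);by=np.array([.1754,.9845])
W=world('wrist');X=(W[...,:2]-o)@bx;Y=(W[...,:2]-o)@by;Z=W[...,2]
for a,b in((.07,.09),(.034,.05)):
    m=(Z>a)&(Z<b)&(abs(Y)<.05)&(X>-.075)&(X<.02)
    print(m.sum(),[(np.percentile(A[m],[1,99])).round(4) for A in(X+.0325,Y,Z)])
m=(abs(Z-.096)<.006)&(X<-.05)&(X>-.13)&(abs(Y)<.13);print('fronttop',np.percentile(X[m],[1,99]))
s=get_state();p=s['tcp_pos'];print(p,(p[:2]-o)@bx,(p[:2]-o)@by,s['clock'])
E
```

```text
988 [array([-0.0126,  0.0174]), array([-0.0147,  0.0149]), array([0.0719, 0.0826])]
1739 [array([-0.027 ,  0.0322]), array([-0.0289,  0.0293]), array([0.0379, 0.0479])]
fronttop [-0.100566   -0.08128086]
[0.56394456 0.0755544  0.20100011] -0.02949162189185567 -0.00012026350197100493 11.2
```

The brush stands upright at drawer_floor (0.002, 0.000), with neck and disc axes coinciding. I'll go in front of the drawer with the fingers closed.

{"fn": "drive_tool", "kwargs": {
  "deltas": [
    [[70, 0.04, 0, 0, 0, 0, 0], [255, 0.08, 0, 0, 0, 0, 0], [255, 0.12, 0, 0, 0, 0, 0], [255, 0.122, 0, 0, 0, 0, 0], [255, 0.122, 0, 0.05, 0, 0, 0], [255, 0.122, 0, 0.1, 0, 0, 0], [255, 0.122, 0, 0.15, 0, 0, 0], [255, 0.122, 0, 0.152, 0, 0, 0], [255, 0.122, 0, 0.152, 0, 0, 0]]
  ],
  "newtons": 40
}}

```text
clock: 12.32
tcp_pos: [0.4435, 0.0968, 0.0479]
orientation: [0.0, 0.088, 0.996, -0.0]
wrist_force: [0.1, 0.4, 0.6]
finger_gap: -0.0
grip_force: 0.0
```

{"fn": "drive_tool", "kwargs": {
  "deltas": [
    [[255, -0.015, 0, 0, 0, 0, 0], [255, -0.028, 0, 0, 0, 0, 0], [255, -0.032, 0, 0, 0, 0, 0], [255, -0.034, 0, 0, 0, 0, 0], [255, -0.036, 0, 0, 0, 0, 0], [255, -0.038, 0, 0, 0, 0, 0], [255, -0.04, 0, 0, 0, 0, 0], [255, -0.043, 0, 0, 0, 0, 0], [255, -0.047, 0, 0, 0, 0, 0], [255, -0.051, 0, 0, 0, 0, 0], [255, -0.055, 0, 0, 0, 0, 0], [255, -0.059, 0, 0, 0, 0, 0]]
  ]
}}

```text
clock: 13.82
tcp_pos: [0.5009, 0.0865, 0.0471]
orientation: [-0.0, 0.088, 0.996, -0.0]
wrist_force: [-3.3, 0.8, -1.7]
finger_gap: 0.0001
grip_force: 0.0
```

{"fn": "drive_tool", "kwargs": {
  "deltas": [
    [[255, -0.004, 0, 0, 0, 0, 0], [255, -0.008, 0, 0, 0, 0, 0], [255, -0.012, 0, 0, 0, 0, 0], [255, -0.016, 0, 0, 0, 0, 0], [255, -0.02, 0, 0, 0, 0, 0], [255, -0.024, 0, 0, 0, 0, 0], [255, -0.028, 0, 0, 0, 0, 0], [255, -0.032, 0, 0, 0, 0, 0], [255, -0.036, 0, 0, 0, 0, 0], [255, -0.04, 0, 0, 0, 0, 0], [255, -0.044, 0, 0, 0, 0, 0], [255, -0.048, 0, 0, 0, 0, 0]]
  ]
}}

```text
clock: 15.32
tcp_pos: [0.5482, 0.0781, 0.0473]
orientation: [-0.0, 0.088, 0.996, -0.0]
wrist_force: [-3.2, 0.2, -1.1]
finger_gap: 0.0003
grip_force: 0.0
```

{"fn": "drive_tool", "kwargs": {
  "deltas": [
    [[255, -0.004, 0, 0, 0, 0, 0], [255, -0.008, 0, 0, 0, 0, 0], [255, -0.012, 0, 0, 0, 0, 0], [255, -0.016, 0, 0, 0, 0, 0], [255, -0.02, 0, 0, 0, 0, 0], [255, -0.024, 0, 0, 0, 0, 0], [255, -0.027, 0, 0, 0, 0, 0], [255, -0.03, 0, 0, 0, 0, 0], [255, -0.033, 0, 0, 0, 0, 0], [255, -0.036, 0, 0, 0, 0, 0], [255, -0.038, 0, 0, 0, 0, 0], [255, -0.04, 0, 0, 0, 0, 0]]
  ]
}}

```text
clock: 16.82
tcp_pos: [0.5874, 0.0711, 0.0473]
orientation: [-0.0, 0.088, 0.996, -0.0]
wrist_force: [-5.1, -1.1, -0.9]
finger_gap: -0.0001
grip_force: 0.0
```

{"fn": "drive_tool", "kwargs": {
  "deltas": [
    [[255, -0.001, 0, 0, 0, 0, 0], [255, -0.002, 0, 0, 0, 0, 0], [255, -0.002, 0, 0, 0, 0, 0]]
  ]
}}

```text
clock: 17.2
tcp_pos: [0.5887, 0.0709, 0.0473]
orientation: [-0.001, 0.088, 0.996, -0.0]
wrist_force: [-6.9, 0.4, 0.4]
finger_gap: 0.0003
grip_force: 0.0
```

{"fn": "drive_tool", "kwargs": {
  "deltas": [
    [[255, -0.001, 0, 0, 0, 0, 0], [255, -0.002, 0, 0, 0, 0, 0], [255, -0.002, 0, 0, 0, 0, 0]]
  ]
}}

```text
clock: 17.58
tcp_pos: [0.5891, 0.0709, 0.0473]
orientation: [-0.002, 0.088, 0.996, 0.0]
wrist_force: [-10.8, 0.9, 4.5]
finger_gap: 0.0
grip_force: 0.0
```

It is on the stop. I'll back off gently at first, then go well clear and check.

{"fn": "drive_tool", "kwargs": {
  "deltas": [
    [[255, 0.004, 0, 0, 0, 0, 0], [255, 0.008, 0, 0, 0, 0, 0], [255, 0.012, 0, 0, 0, 0, 0], [255, 0.016, 0, 0, 0, 0, 0], [255, 0.02, 0, 0, 0, 0, 0], [255, 0.03, 0, 0, 0, 0, 0], [255, 0.06, 0, 0, 0, 0, 0], [255, 0.1, 0, 0, 0, 0, 0], [255, 0.13, 0, -0.04, 0, 0, 0], [255, 0.15, 0, -0.1, 0, 0, 0], [255, 0.15, 0, -0.15, 0, 0, 0], [255, 0.15, 0, -0.15, 0, 0, 0]]
  ]
}}

```text
clock: 19.08
tcp_pos: [0.4463, 0.097, 0.2019]
orientation: [0.005, 0.088, 0.996, 0.001]
wrist_force: [-0.8, -0.0, 0.0]
finger_gap: 0.0002
grip_force: 0.0
```

```bash
python3 - <<'E'
from h import *
a=look('wrist')[0];b=look('scene')[0]
cv2.imwrite('pics/w4.png',np.hstack([a,cv2.resize(b[150:300,200:350],(288,384))])[...,::-1])
o=np.array([.593,.0705]);bx=np.array([.9845,-.1754]);by=np.array([.1754,.9845])
W=world('wrist');X=(W[...,:2]-o)@bx;Y=(W[...,:2]-o)@by;Z=W[...,2]
m=(abs(Z-.096)<.005)&(X<.05)&(X>-.13)&(abs(Y)<.095);print('fronttop',np.percentile(X[m],[1,50,99]))
s=get_state();print(s['tcp_pos'],s['wrist_force'],s['clock'])
E
```

```text
fronttop [-0.0023451   0.00121842  0.01487898]
[0.44394053 0.09677617 0.19778156] [-0.57033004  0.0248986  -0.03024119] 19.175
```

View pics/w4.png

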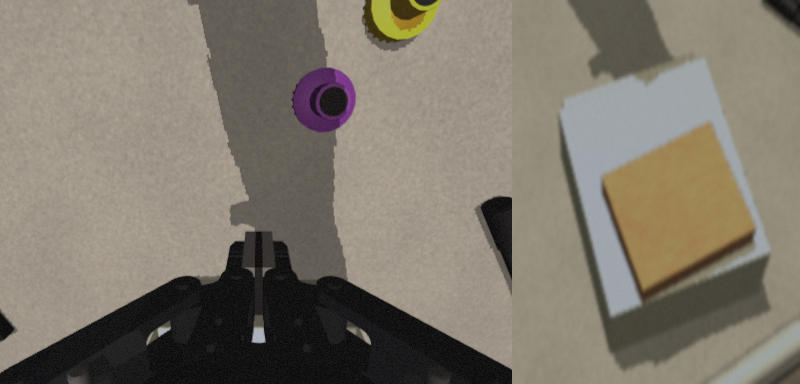

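The drawer is shut and stays in: its front top edge is back at the latched position, and the scene crop shows the box closed at (650,150). The gripper is clear of everything.

```bash
python3 -c "
from workcell import *
print(hand_in())"
```

```text
the job is handed in; nothing more can be done
None
```

I handed in the job at about 19 s of the 72 s allowed: the drawer is latched shut, and the brush was standing upright in it with the fingers clear before I closed it; the hand-in returned no verdict.

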